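# Reset the tripped interlock: uncover the well, hold the sunken key, cover it again

## Robot

A 6-joint arm with a two-finger parallel gripper is mounted at the origin on the work surface. World frame = base frame: x ahead of the robot, y to its left, z up, the work surface at z = 0. Lengths are in mm, angles in degrees, forces in N, time in s.
With the tool pointing down it reaches from about 325 to 925 mm from the base axis. Payload 3.1 kg.
Tool frame: the origin (TCP) lies at the very end of the fingers, on their centre line; the grasp point (between the pads) lies grasp_offset behind it (grasp_offset is the distance from the TCP to the grasp point, in mm); z points along the fingers, x is the direction in which the jaws open and shut, and the axes are right-handed (so a half turn about z gives the same grasp; the last joint's range is limited). The gripper opens to 85 mm and grips with 20 to 120 N. Pads are 22 mm wide; open, the fingers measure 114 mm over their backs; the gripper's body (76 mm by 85 mm) begins 54 mm behind the grasp point. The pads swing forward as they close: fully open they stand 13 mm farther back than shut.
Start: joints at [-79.309, 12.427, 92.441, -0, 75.132, -6.429], TCP at [184.005, -597.312, 231.3] pointing down, gripper open.
Joint ranges: [-157.48, 157.48], [-44.54, 120.13], [17.64, 146.25], [-64.5, 244.5], [7.68, 150.69], [-147.95, 147.95]. Speed limits (degrees/s): [159.86, 159.86, 180, 180, 180, 180].

## Interface

Orientations are given as [roll, pitch, yaw] about the fixed x, y, z axes, in that order (R = Rz(yaw) Ry(pitch) Rx(roll)).
In Python, from station import * gives the robot as it stands. Calls block until the motion is done:
- goto(position, orientation): joint-space move of the TCP to a pose.
- move_l(position, attitude=None, speed=150): straight line of the TCP; attitude=None keeps the orientation; speed is the mean speed in mm/s.
- move_j(angles): joint-space move.
- grip(opening, squeeze=None): finger opening in mm; squeeze is the grip in N (None keeps the last); returns when the fingers have stopped.
- wait(seconds).
- solve_ik(position, orientation): joint angles nearest the present ones, or None.
- get_obs(): the state.
- get_image(name): name is "side" or "top" or "wrist"; returns the picture (384x512x3 uint8, red, green, blue); there is no depth.
- get_calibration(name): a dict with "fx", "fy", "cx", "cy" (pixels), "R" (3x3) and "t" (3): a world point X has camera coordinates R X + t; the wrist camera has in their place "mount" (4x4, takes a point from camera to tool coordinates, whose origin is the TCP and whose axes are the tool frame's). Camera axes: x right, y down, z forward; pixel columns grow to the right and rows downward; lengths in mm; the calibration is good to about 2 mm. A picture is of the moment at which its call begins: read the wrist's pose just before it. get_calibration takes no time and is no camera call.
A pose or a line that the arm cannot do raises Unreachable and nothing moves.
- sign_off(): hands the job in, once; it reports no verdict.
Trained networks look in the newest picture that a camera, given by its name, has taken for a name from the list of things; names that differ only in an ending like _2 or _b are one class to them, and where a whole thing is asked for, a point or a joint stands for the part that bears it (a point fixed in the world has none). Each returns a list of dicts, best first, with "score" (0 to 1); they miss things now and then, are a little off and sometimes report something else, mostly with a low value. They report only what shows in the picture. A call takes as long as a camera call. They do not tell look-alikes from the thing itself.
- spot_in(name, camera): "extent" ([centre column, centre row, width, height] in pixels, round what is visible of it).
- regions_of(name, camera): "region" (384x512 bool, what is visible of it) and "extent" ([centre column, centre row, width, height] in pixels, round what is visible of it).
The state is a dict: "t": time; "joint_pos": joint angles; "qvel": joint speeds; "effort": joint torques, N m; "tcp_pos": TCP position; "ee_rot": TCP orientation; "wrist_force": force on the tool from outside, world axes, zero at the start; "moment": the same for the moment, N m; "grip_width": finger opening in mm.
Only numpy, scipy, OpenCV 4.12 (cv2) and the standard library are available. Lean on these libraries where they do the work, as an engineer would, in place of code of your own. Each camera call takes 0.05 s, during which the arm holds its last target.

## Task

The interlock box whose track carries the square cover has tripped. Using only your fingertips, slide its square cover along the track until the well is open, reach into the well and hold the sunken key fully down for at least one second, then slide the cover back home over the well. Never lift the cover; leave the box with the round cover and everything else on the bench alone.

Things in the scene. Friction and masses are not known exactly. Their poses are not given: they have to be found in the camera images.
- reset_box: the box to reset: grey, screwed to the bench, 150 (x) by 250 (y) by 60 mm high; origin at the centre of its underside, z up, y along its length. Near its -y end a square well (see reset_box_well), and on its top a track along y (see reset_box_track). Behind the track (+x) is a ledge on which small things stand
- reset_box_track (a point): middle of the track, level with the box top; axes as reset_box, x = -25, y = 0 mm there. The track runs along y: two rails 6 mm high, 5 mm thick, 84 mm apart inside, closed by 6 mm high stops with inner faces 117 mm to either side of this point, so the cover's centre can go from y = -78 to +78 mm
- reset_box_well (a point): centre of the square well's mouth, level with the box top (60 mm above the bench); axes as reset_box, x = -25, y = -75 mm there. The well is 54 by 54 mm, its floor 46 mm down. The key lies centred in it
- reset_key (a joint): travel of the sunken key in reset_box, m: 0 up, 0.005 fully down (above 0.004 counts as down). Spring key, about 1 N at first and 4 N when fully down; it springs back when let go
- reset_key_top (a point): centre of the top of the round white key (34 mm diameter), 26 mm below the well's mouth when up; z up
- square_cover: loose black cover of reset_box, about 0.25 kg, lying flat in its track: plate 78 by 78 by 8 mm with an upright round knob on its middle, 22 mm diameter, reaching 8 to 26 mm above the underside; origin at the centre of its underside, z up. It starts over the well; home is y about -75 mm in reset_box; the well is wholly open once its y there is above -9 mm
- other_box: a second box of the same make, not to be operated: same shape and size as reset_box, same frame, told apart only by its round cover
- other_key (a joint): travel of the key sunk in other_box, m, 0 up; not to be pressed
- round_cover: loose black cover of other_box: round plate 78 mm diameter, 8 mm thick, with the same knob; origin at the centre of its underside. To be left alone
- brass_weight: bystander: brass weight 28 mm diameter, 28 mm high, on the ledge of reset_box; origin at the centre of its underside
- shaft_collar: bystander: steel ring 30 mm diameter, 14 mm high, on the ledge of other_box; origin at the centre of its underside
- screw_jar: bystander: small glass jar 30 mm diameter, 50 mm high, standing between the boxes; origin at the centre of its underside
- screwdriver: bystander: screwdriver lying on the bench between the boxes; origin under its middle
- mug: bystander: white mug 76 mm diameter, 70 mm high, at the right; origin at the centre of its underside
- tape_roll: bystander: roll of tape lying flat between the boxes at their far end, 56 mm diameter, 24 mm high; origin at the centre of its underside
- steel_block: bystander: steel block 50 by 30 by 25 mm at the left; origin at the centre of its underside
Not all that is in view belongs to the job. What is shaped like the square_cover but blue or orange is not meant.

How it is judged:
By the outcome, as a careful person would: the job done as asked, in the order asked, and still so for the second after the job is handed in, with the robot touching nothing.
It also fails if it takes over 64 s, if anything falls off the work surface, if the arm or the gripper's body presses on something with over 40 N, if the wrist force passes 120 N, or if a joint passes its speed limit or range.

## Working session

There is one attempt and no reset: what is moved stays moved. The work goes in short steps, each a Python script; the robot and the scene stay as the last script left them, time stands still between calls to the robot, and variables do not carry over. Pictures are saved under pics/ and viewed, and the job is handed in when it is done.

```bash
mkdir -p pics; ls; python3 - <<'E'
from station import *
import cv2
o=get_obs();print(o)
for n in ("top","side","wrist"):
    im=get_image(n);cv2.imwrite(f"pics/{n}0.png",im[:,:,::-1])
    print(n,get_calibration(n))
E
```

```text
pics
{'t': 0.0, 'joint_pos': array([-7.93064691e+01,  1.24767371e+01,  9.25281860e+01, -3.43874015e-04,
        7.51328469e+01, -6.42900879e+00]), 'qvel': array([-0.01235591, -0.13714675,  0.02286039,  0.01960762, -0.07190904,
       -0.01038323]), 'effort': array([ 8.47486672e-05, -3.96847987e+01, -3.03851795e+01, -1.55782827e-04,
        9.76079522e-03,  6.35232453e-07]), 'tcp_pos': array([ 183.87303009, -596.48736175,  229.97117068]), 'ee_rot': array([-1.79984904e+02,  1.36940890e-01, -7.28773537e+01]), 'wrist_force': array([ 1.07057092,  0.03020529, -0.08515017]), 'moment': array([ 0.01141079,  0.03024693, -0.0336422 ]), 'grip_width': 85.28835082321721}
top {'fx': 452.0049465279621, 'fy': 452.0049465279621, 'cx': 256.7840193049965, 'cy': 196.3662777715126, 'R': array([[-0.001906  , -0.99981892, -0.01893392],
       [-0.99852148,  0.00293144, -0.05427949],
       [ 0.05432516,  0.01880247, -0.99834625]]), 't': array([  12.31319178,  530.39057575, 1406.68773451])}
side {'fx': 371.7887416975543, 'fy': 371.7887416975543, 'cx': 258.49145700152377, 'cy': 192.7330075039823, 'R': array([[-0.93888243, -0.34391707, -0.01486046],
       [-0.21280213,  0.61379269, -0.76024587],
       [ 0.27058278, -0.71061916, -0.64946545]]), 't': array([508.80641523, 171.6565028 , 893.05898091])}
wrist {'fx': 323.2500304412099, 'fy': 323.2500304412099, 'cx': 258.7316080050321, 'cy': 185.26643951475933, 'mount': array([[ 9.99999951e-01, -1.38187255e-04, -2.81543738e-04,
        -6.88183835e-01],
       [ 2.14015772e-04,  9.56875754e-01,  2.90497412e-01,
        -7.42130525e+01],
       [ 2.29259337e-04, -2.90497457e-01,  9.56875736e-01,
        -1.42183370e+02],
       [ 0.00000000e+00,  0.00000000e+00,  0.00000000e+00,
         1.00000000e+00]])}
```

View pics/top0.png

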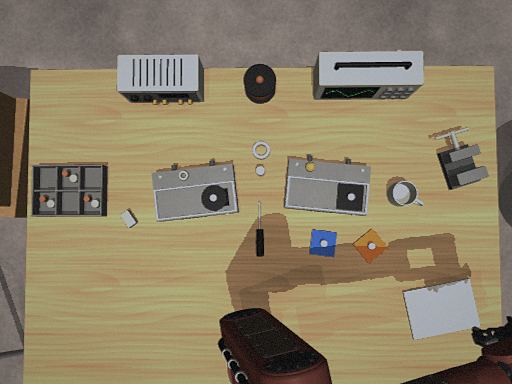

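View pics/side0.png

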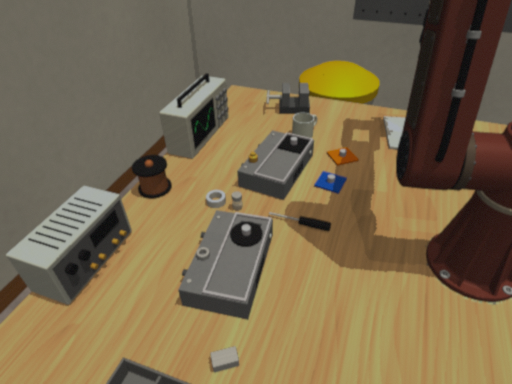

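```bash
cat > h.py <<'E'
from station import *
import numpy as np, cv2
def shot(n,f,crop=None,k=1):
    im=get_image(n)
    o=im
    if crop: o=o[crop[1]:crop[3],crop[0]:crop[2]]
    if k!=1: o=cv2.resize(o,None,fx=k,fy=k,interpolation=cv2.INTER_CUBIC)
    cv2.imwrite(f"pics/{f}.png",o[:,:,::-1]); return im
def ray(n,uv,z):
    c=get_calibration(n); d=np.array([(uv[0]-c['cx'])/c['fx'],(uv[1]-c['cy'])/c['fy'],1.])
    R=np.array(c['R']);t=np.array(c['t']); o=-R.T@t; w=R.T@d
    return o+w*(z-o[2])/w[2]
def proj(n,X):
    c=get_calibration(n); p=np.array(c['R'])@np.array(X,float)+np.array(c['t'])
    return np.array([c['cx']+c['fx']*p[0]/p[2],c['cy']+c['fy']*p[1]/p[2]])
E
python3 - <<'E'
from h import *
shot("top","topc",(100,20,420,260),2.5)
for n in ("square_cover","round_cover","reset_box","brass_weight","shaft_collar","screw_jar","tape_roll","mug"):
    for r in regions_of(n,"top"):
        e=r['extent']; a=cv2.minAreaRect(np.argwhere(r['region'])[:,::-1].astype(np.float32))
        print(n,round(r['score'],2),np.round(e,1),a,np.round(ray("top",e[:2],60),0))
E
```

```text
square_cover 0.93 [368.2 245.2  31.1  32.1] ((369.85150146484375, 245.4851531982422), (25.47022819519043, 25.329511642456055), 50.710594177246094) [ 380. -325.   60.]
square_cover 0.77 [351.6 196.6  31.5  24.4] ((349.18853759765625, 196.9262237548828), (28.066078186035156, 27.885007858276367), 5.19442892074585) [ 526. -277.   60.]
square_cover 0.74 [324.1 245.4  29.1  30.5] ((322.2692565917969, 242.84619140625), (25.799224853515625, 24.930980682373047), 7.125016689300537) [ 379. -193.   60.]
square_cover 0.41 [194.3 191.   84.3  64.6] ((194.04873657226562, 190.5758056640625), (55.38002014160156, 83.43277740478516), 83.82982635498047) [545. 201.  60.]
square_cover 0.26 [259.4 169.3   9.7   9.7] ((259.7500305175781, 170.75), (9.192388534545898, 8.485280990600586), 45.0) [611.   2.  60.]
round_cover 0.95 [210.9 197.3  23.4  20.7] ((213.5, 197.5), (25.0, 25.0), 90.0) [526. 150.  60.]
reset_box 0.91 [327.6 183.8  86.   69.7] ((327.0246276855469, 184.22950744628906), (84.83199310302734, 56.94697952270508), 5.19442892074585) [ 566. -205.   60.]
reset_box 0.21 [351.1 198.1  33.3  25.9] ((349
[... 529 characters left out ...]
875, 175.88233947753906), (8.917926788330078, 6.173948764801025), 30.963756561279297) [595. 238.  60.]
screw_jar 0.72 [260.7 148.6  20.4  20.9] ((260.0, 150.0), (18.0, 18.0), 90.0) [674.  -2.  60.]
screw_jar 0.38 [260.5 169.6   9.6   7.2] ((259.5, 170.5), (9.0, 7.0), 90.0) [610.  -1.  60.]
tape_roll 0.68 [262.3 152.4  19.6  15.3] ((261.0, 150.0), (16.0, 16.0), 90.0) [663.  -7.  60.]
mug 0.69 [406.6 194.2  33.9  26.2] ((404.22967529296875, 193.32240295410156), (25.019269943237305, 36.57760238647461), 87.27368927001953) [ 533. -443.   60.]
mug 0.39 [349.1 196.2  28.1  25.1] ((349.413818359375, 197.03448486328125), (26.076284408569336, 25.910192489624023), 4.763641834259033) [ 528. -270.   60.]
```

View pics/topc.png

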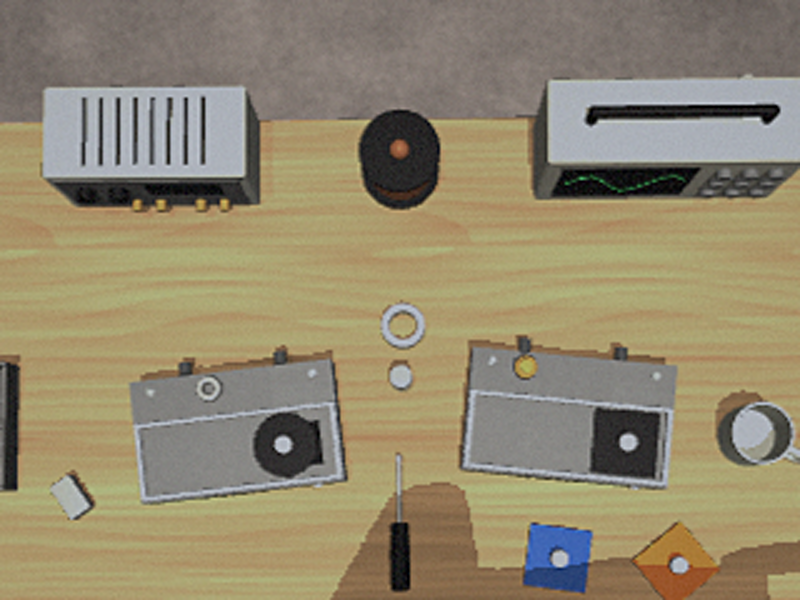

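```bash
python3 - <<'E'
from h import *
shot("top","topd",(275,145,385,225),7)
E
```

```text
(no output)
```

View pics/topd.png

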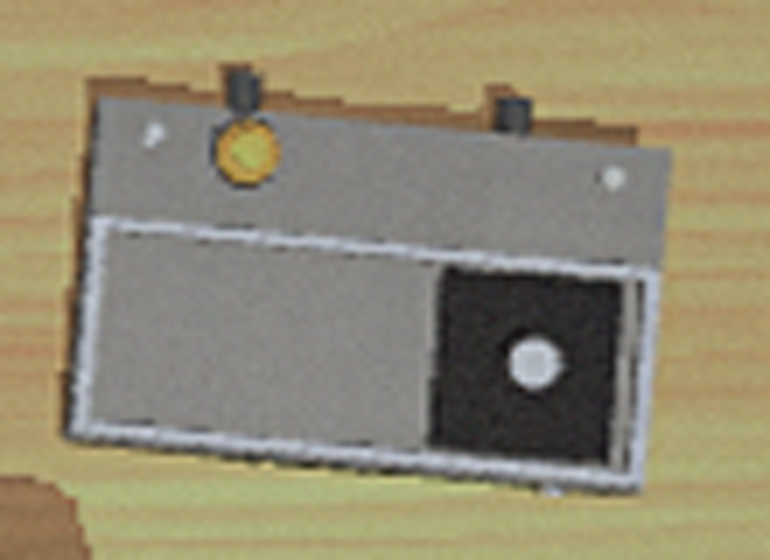

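Candidates for the square cover: the black square in the box track at top px (351,197), the blue square on the bench at (323,243), the orange one on the bench at (370,245), and the round cover in the left box at (213,197). I'm choosing the black one, in the right-hand box with the brass weight. The close crop shows it square, in the track, next to the right-hand stop. Next I'll fit the box pose.

```bash
python3 - <<'E'
from h import *
from scipy.optimize import least_squares
px=lambda a:(275+a[0]/7-.0,145+a[1]/7)
obs=[((75,125,60),(98,98)),((75,-125,60),(670,150)),((-75,-125,60),(640,490)),((-75,125,60),(68,437))]
def f(p):
    c,s=np.cos(p[2]),np.sin(p[2]); r=[]
    for X,u in obs:
        w=[p[0]+c*X[0]-s*X[1],p[1]+s*X[0]+c*X[1],X[2]]
        r+=list(proj("top",w)-px(u))
    return r
s=least_squares(f,[560,-205,0]);print(s.x[:2],np.degrees(s.x[2]),np.round(s.fun,1))
k=ray("top",px((536,362)),86);print(k)
c,sn=np.cos(s.x[2]),np.sin(s.x[2]);d=k[:2]-s.x[:2];print("knob in box",c*d[0]+sn*d[1],-sn*d[0]+c*d[1])
# view pose: above track middle
yaw=np.degrees(s.x[2])
for y in (yaw+90,yaw-90):
  for z in (260,300):
    q=solve_ik([s.x[0],s.x[1],z],[180,0,y]);print(y,z,q)
E
```

```text
[ 556.16376915 -205.140967  ] -5.505859912620865 [-0.2 -0.3  0.1 -0.2  0.4  0.3 -0.3  0.2]
[ 524.66524112 -272.25186762   86.        ]
knob in box -24.914079227664367 -69.82348391043904
84.49414008737914 260 [ -27.02811667    7.26626561   95.2441975     0.           77.48953689
 -111.52225676]
84.49414008737914 300 [ -27.02811667    5.79126905   92.59484413    0.           81.61388682
 -111.52225676]
-95.50585991262086 260 [-2.70281167e+01  7.26626561e+00  9.52441975e+01 -2.54444375e-14
  7.74895369e+01  6.84777432e+01]
-95.50585991262086 300 [-2.70281167e+01  5.79126905e+00  9.25948441e+01 -2.54444375e-14
  8.16138868e+01  6.84777432e+01]
```

```bash
python3 - <<'E'
from h import *
goto([545,-215,270],[180,0,-95.5])
grip(36)
o=get_obs();print(o['t'],o['tcp_pos'],o['ee_rot'],o['grip_width'],o['wrist_force'])
shot("wrist","w1",None,1.55)
shot("top","t1",(275,145,385,225),7)
for r in spot_in("reset_box_track","wrist")[:2]+spot_in("square_cover","wrist")[:2]: print(r)
E
```

```text
3.0917 [ 544.96188958 -215.11134933  269.99668544] [ 1.79998556e+02  8.67435237e-04 -9.55095279e+01] 35.79548864348706 [ 0.09380232  0.52625765 -0.3806893 ]
{'extent': [249.4, 136.1, 243.0, 154.2], 'score': 0.62}
{'extent': [365.2, 254.9, 68.0, 64.5], 'score': 0.93}
{'extent': [313.3, 168.7, 76.6, 73.7], 'score': 0.89}
```

View pics/w1.png

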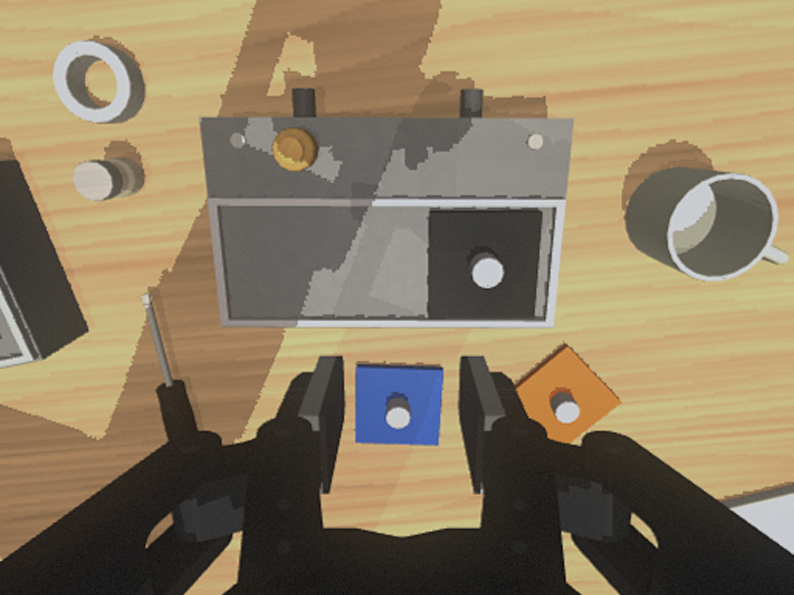

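```bash
cat >> h.py <<'E'
from scipy.spatial.transform import Rotation as Rn
def wcam(o):
    c=get_calibration("wrist"); M=np.array(c['mount']); R=Rn.from_euler('xyz',o['ee_rot'],degrees=True).as_matrix()
    return c, R@M[:3,:3], R@M[:3,3]+o['tcp_pos']
def wproj(o,X):
    c,R,t=wcam(o);p=R.T@(np.array(X,float)-t);return np.array([c['cx']+c['fx']*p[0]/p[2],c['cy']+c['fy']*p[1]/p[2]])
def wray(o,uv,z):
    c,R,t=wcam(o);w=R@np.array([(uv[0]-c['cx'])/c['fx'],(uv[1]-c['cy'])/c['fy'],1.]);return t+w*(z-t[2])/w[2]
E
python3 - <<'E'
from h import *
from scipy.optimize import least_squares
o=get_obs()
k=1.55
obs=[((75,125,60),(200,117)),((75,-125,60),(573,118)),((22,122,66),(209,199)),((22,-122,66),(563,198)),((-72,-122,66),(553,327)),((-72,122,66),(221,327))]
def f(p):
    c,s=np.cos(p[2]),np.sin(p[2]); r=[]
    for X,u in obs:
        w=[p[0]+c*X[0]-s*X[1],p[1]+s*X[0]+c*X[1],X[2]]
        r+=list(wproj(o,w)-np.array(u)/k)
    return r
s=least_squares(f,[556,-205,-.1]);print(s.x[:2],np.degrees(s.x[2]),np.round(s.fun,1))
kk=wray(o,np.array((487,272))/k,86);print(kk)
c,sn=np.cos(s.x[2]),np.sin(s.x[2]);d=kk[:2]-s.x[:2];print("knob in box",c*d[0]+sn*d[1],-sn*d[0]+c*d[1])
E
```

```text
[ 556.14885287 -205.04761929] -5.554247601522109 [-1.1  0.2  0.4 -0.2 -0.4 -0.2  0.8  0.6 -0.5  0.   0.9 -0.2]
[ 525.18527639 -270.45677712   86.        ]
knob in box -24.487371294370405 -68.09896947205989
```

```bash
cat >> h.py <<'E'
BX=np.array([556.15,-205.1]);BY=-5.53
def w(x,y,z):
    c,s=np.cos(np.radians(BY)),np.sin(np.radians(BY));return [BX[0]+c*x-s*y,BX[1]+s*x+c*y,z]
def b(p):
    c,s=np.cos(np.radians(BY)),np.sin(np.radians(BY));d=np.array(p[:2])-BX;return np.array([c*d[0]+s*d[1],-s*d[0]+c*d[1]])
ATT=[180,0,BY-90]
def st(m=""):
    o=get_obs();print(m,round(o['t'],2),'box',np.round(b(o['tcp_pos']),1),'z',round(o['tcp_pos'][2],1),'F',np.round(o['wrist_force'],1),'g',round(o['grip_width'],1));return o
E
python3 - <<'E'
from h import *
goto(w(-25,-69,130),ATT);st()
move_l(w(-25,-69,95),speed=100);st()
move_l(w(-25,-69,72),speed=50);st("down")
shot("side","s2",(220,110,340,210),6)
shot("wrist","w2",None,1.55)
E
```

```text
3.95 box [-24.2 -69.2] z 130.9 F [ 0.2 -0.9  0.5] g 36.0
 4.45 box [-24.6 -68.8] z 95.4 F [-0.5 -0.4  0.5] g 36.2
down 5.06 box [-25.2 -68.9] z 71.6 F [-0.1  0.1 -0. ] g 35.7
```

View pics/s2.png

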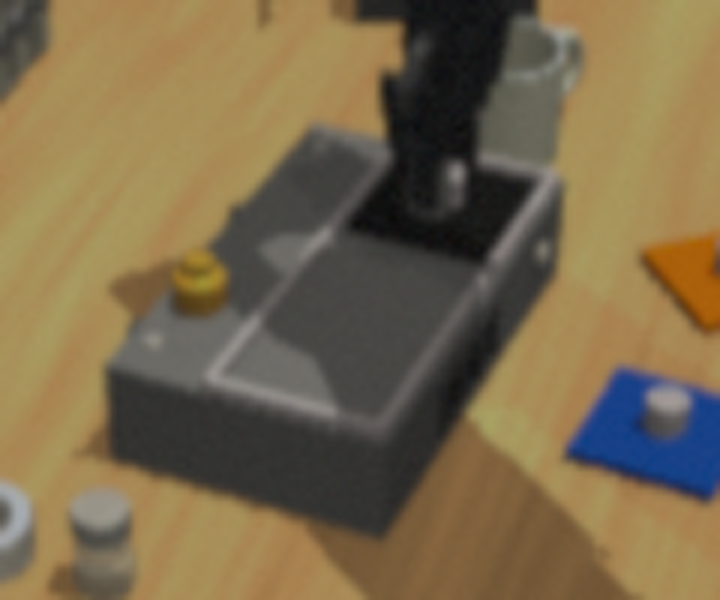

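View pics/w2.png

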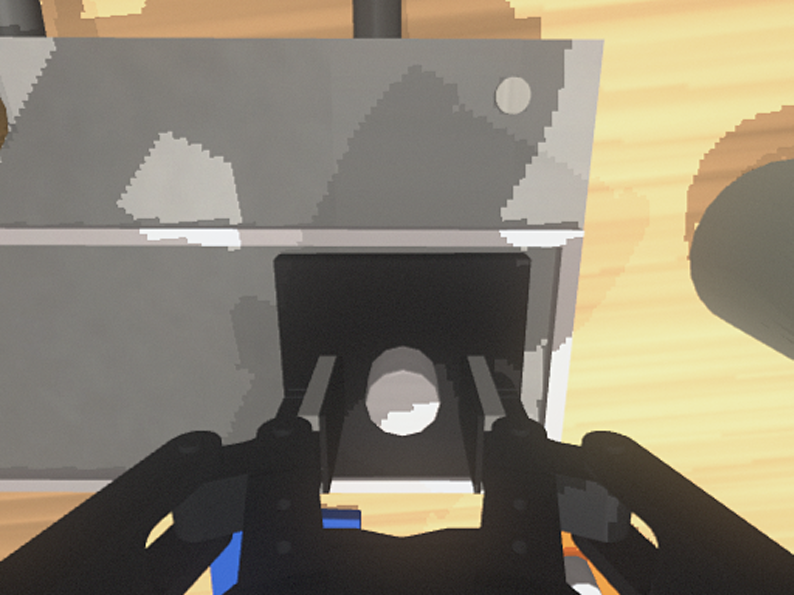

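The fingers straddle the knob, which is centred at wrist px (403,390) with clearance on both sides. Now I'll slide the cover.

```bash
python3 - <<'E'
from h import *
move_l(w(-25,-55,72),speed=40);st()
move_l(w(-25,-15,72),speed=50);st()
move_l(w(-25,34,72),speed=50);st()
move_l(w(-25,31,72),speed=40);st()
shot("wrist","w3",None,1.55)
move_l(w(-25,31,130),speed=100);st()
shot("wrist","w3b",None,1.55)
E
```

```text
5.66 box [-24.8 -54.6] z 72.2 F [0.2 0.1 0.3] g 36.4
 6.61 box [-25.3 -14.2] z 71.7 F [-0.8 -0.1 -0. ] g 36.2
 7.74 box [-24.7  34. ] z 72.2 F [ 0.1 -0.7  0. ] g 36.0
 7.99 box [-24.9  30.6] z 72.1 F [-0.3  0.5  0.4] g 35.9
 8.78 box [-25.4  31.2] z 129.7 F [-0.6 -0.8 -0.1] g 35.9
```

View pics/w3b.png

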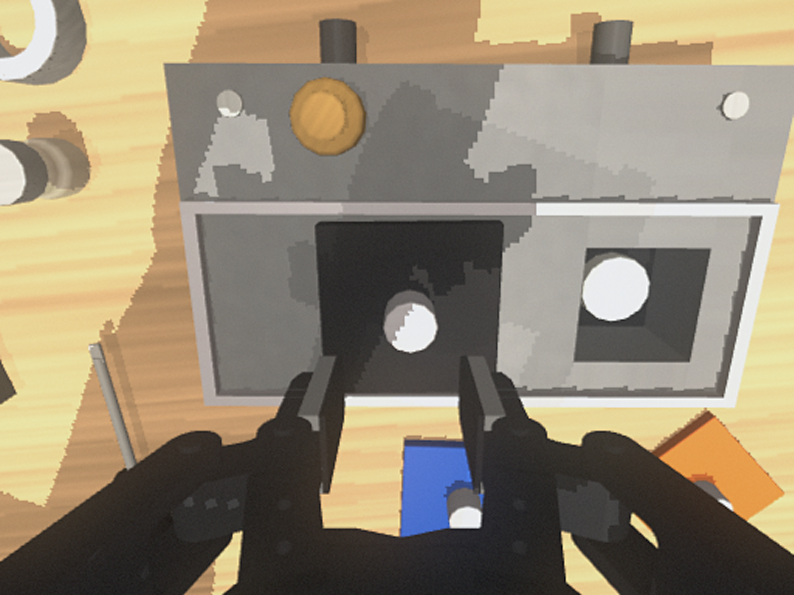

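```bash
python3 - <<'E'
from h import *
goto(w(-25,-75,130),ATT);grip(0,squeeze=20);st()
move_l(w(-25,-75,75),speed=100);st()
shot("side","s4",(220,110,340,210),6)
shot("wrist","w4",None,1.55)
E
```

```text
9.76 box [-24.9 -74.3] z 130.0 F [-0.5  0.1  0.5] g 0.1
 10.46 box [-24.8 -75.2] z 75.1 F [ 0.3 -0.4  0.2] g -0.1
```

View pics/w4.png

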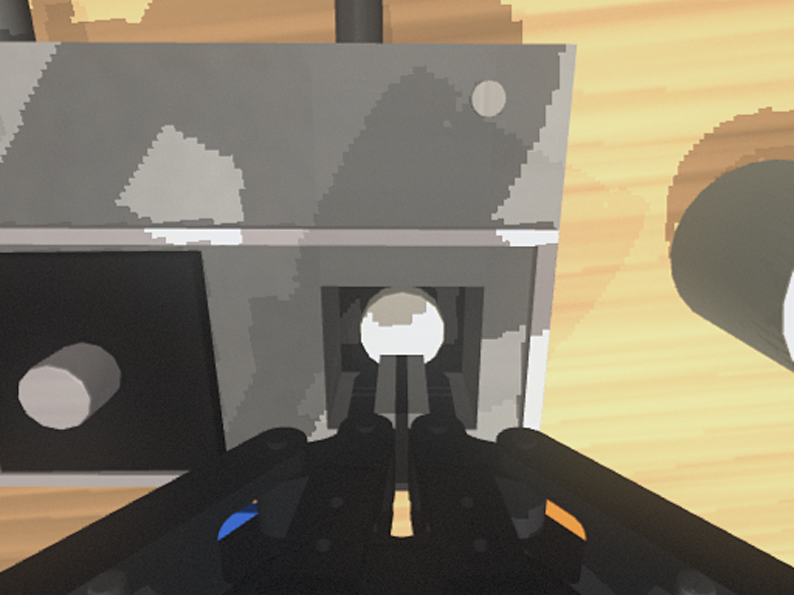

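View pics/s4.png

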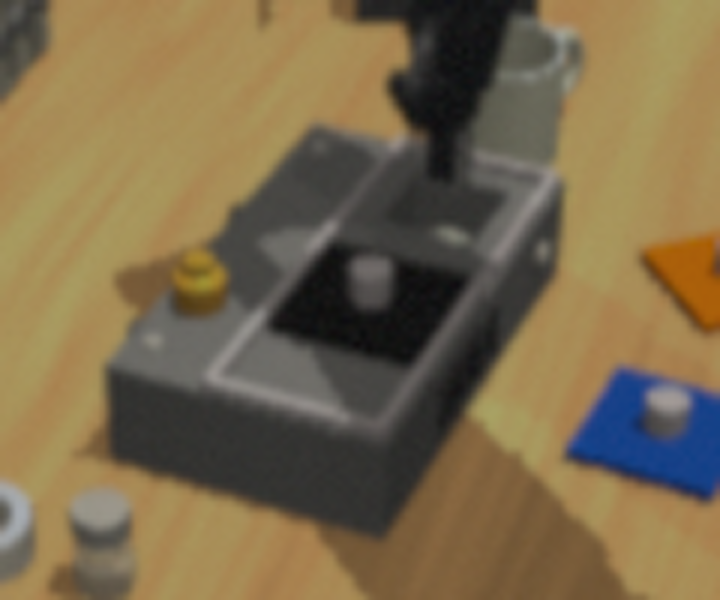

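```bash
python3 - <<'E'
from h import *
move_l(w(-25,-71,60),speed=60);st()
move_l(w(-25,-71,40),speed=50);st("pre")
for z in (36,34,32,30,29,28,27):
    move_l(w(-25,-71,z),speed=20);wait(0.1)
    F=[];Z=[]
    for i in range(5):
        wait(.04);o=get_obs();F.append(o['wrist_force'][2]);Z.append(o['tcp_pos'][2])
    print(z,np.mean(F),np.mean(Z))
    if np.mean(F)>9: break
st()
E
```

```text
10.97 box [-25.7 -70.5] z 59.1 F [-0.8 -0.   0.4] g 0.2
pre 11.52 box [-25.3 -70.9] z 39.5 F [-0.2 -0.4 -0. ] g -0.0
36 0.36892918895056853 36.14016284977739
34 0.9558088476308338 34.128920175833414
32 2.1903322299715455 32.206894682426324
30 2.8897134654392076 30.20450379130409
29 3.4389859512733216 29.14628173614377
28 8.123020221714736 28.97089199847568
27 12.892154262261837 28.838095103675887
 15.53 box [-24.7 -71.1] z 28.8 F [-2.6  1.5 12.9] g 0.1
```

The force follows the spring from 1 to 3.4 N, then hits a hard stop at z≈29 mm. That matches the full 5 mm of travel. I'll hold it there.

```bash
python3 - <<'E'
from h import *
for i in range(5):
    wait(.4);st("hold")
shot("side","s5",(220,110,340,210),6)
move_l(w(-25,-71,45),speed=40);st()
move_l(w(-25,-71,130),speed=120);st()
grip(36)
goto(w(-25,25,130),ATT)
o=st()
shot("wrist","w5",None,1.55)
E
```

```text
hold 15.93 box [-24.7 -71.2] z 28.8 F [-2.1  1.5 12.6] g -0.1
hold 16.32 box [-24.7 -71.1] z 28.8 F [-2.4  1.2 12. ] g 0.3
hold 16.73 box [-24.7 -71.1] z 28.9 F [-1.5  1.6 13.1] g -0.4
hold 17.12 box [-24.7 -71.1] z 28.8 F [-2.1  1.5 13.2] g 0.3
hold 17.52 box [-24.7 -71.1] z 28.8 F [-2.1  2.4 12.2] g 0.0
 18.18 box [-25.6 -70.7] z 44.5 F [-0.2  0.2  0.3] g 0.0
 19.03 box [-25.7 -70.6] z 129.1 F [ 0.2  0.5 -0.6] g -0.0
 19.93 box [-24.9  25.9] z 130.1 F [ 0.4 -1.  -0.3] g 36.1
```

View pics/w5.png

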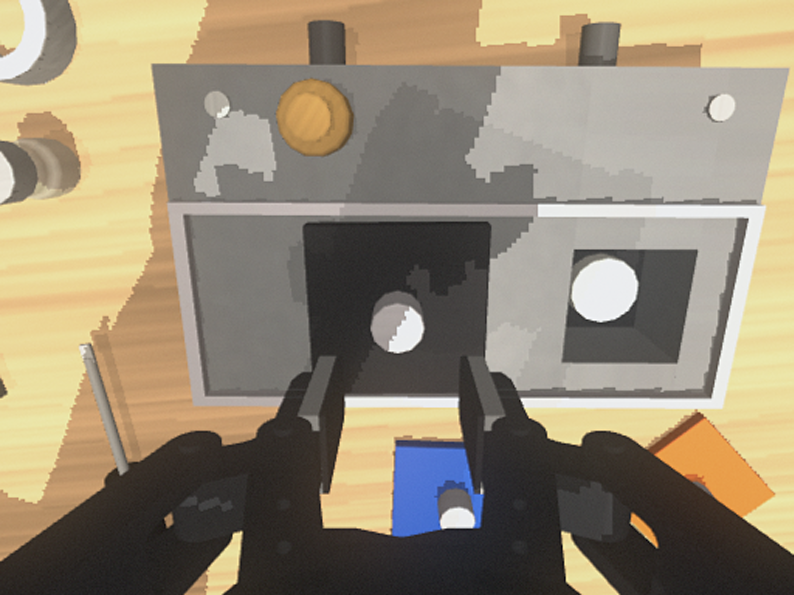

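View pics/s5.png

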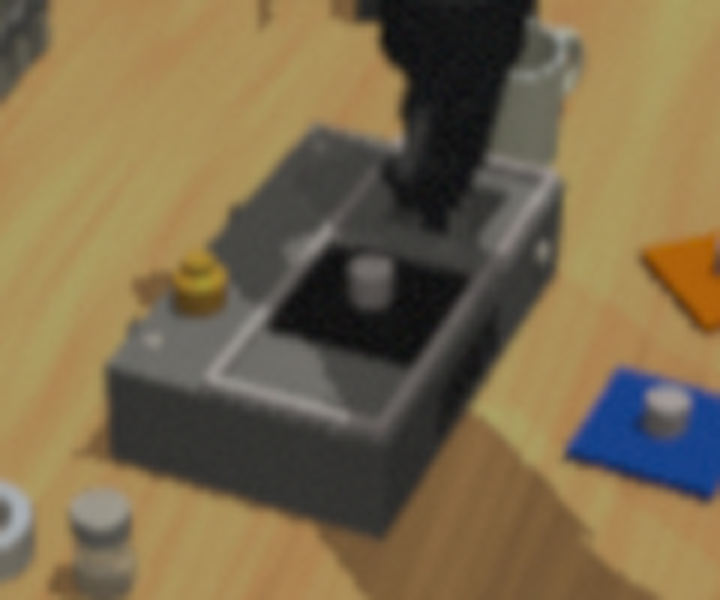

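```bash
python3 - <<'E'
from h import *
o=get_obs();p=wray(o,np.array((398,328))/1.55,86);print("knob",b(p))
move_l(w(-25,25,90),speed=100)
move_l(w(-25,25,72),speed=50);st()
move_l(w(-25,0,72),speed=50);st()
move_l(w(-25,-60,72),speed=50);st()
move_l(w(-25,-81.5,72),speed=40);st()
move_l(w(-25,-76,72),speed=40);st()
move_l(w(-25,-76,130),speed=100);o=st()
shot("wrist","w6",None,1.55)
E
```

```text
knob [-24.38729104  26.91551537]
 21.04 box [-25.3  25.2] z 71.6 F [ 0.5 -0.1 -0.8] g 36.1
 21.69 box [-24.9  -0.8] z 72.1 F [-0.2  0.1  0.6] g 36.2
 23.04 box [-25.  -60.3] z 72.0 F [-0.7  1.  -0.6] g 35.8
 23.73 box [-24.9 -82.4] z 72.1 F [-0.3 -0.7 -0.8] g 36.0
 24.02 box [-25.  -75.7] z 72.0 F [-0.8 -0.3 -0.3] g 36.0
 24.75 box [-25.3 -75.8] z 129.7 F [ 0.2  0.2 -0.9] g 35.7
```

View pics/w6.png

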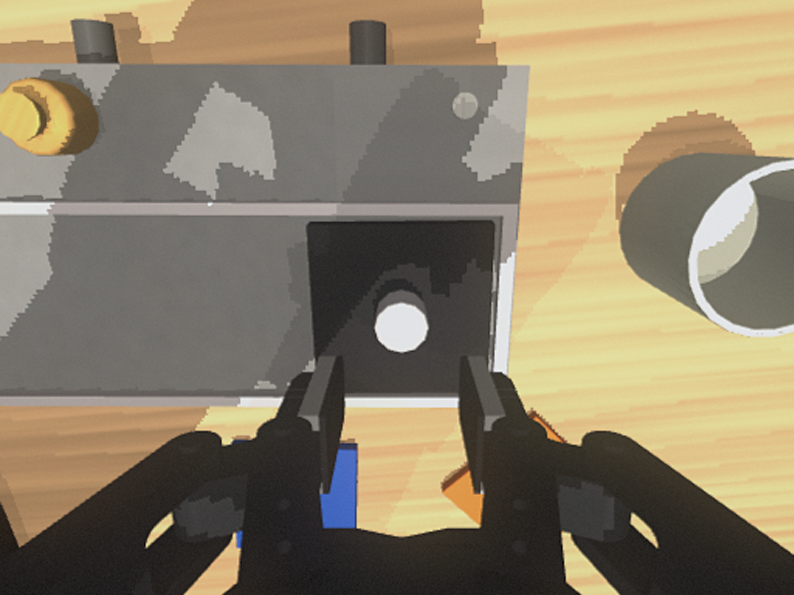

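```bash
python3 - <<'E'
from h import *
o=get_obs();p=wray(o,np.array((402,327))/1.55,86);print("knob wrist",b(p))
goto(w(-150,-60,300),ATT);o=st()
shot("top","t7",(100,120,420,260),2.5)
shot("side","s7",None,1.5)
im=get_image("top")
for n in ("brass_weight","mug","screw_jar","tape_roll"):
    for r in spot_in(n,"top")[:1]: print(n,r)
shot("top","t7b",(275,145,385,225),7)
E
```

```text
knob wrist [-24.56162109 -75.24499411]
 25.66 box [-150.1  -59.8] z 298.6 F [ 0.7  0.1 -0.2] g 36.1
mug {'extent': [406.9, 195.3, 32.2, 22.2], 'score': 0.94}
screw_jar {'extent': [327.7, 185.8, 86.2, 61.5], 'score': 0.57}
tape_roll {'extent': [260.6, 150.8, 15.5, 17.2], 'score': 0.74}
```

View pics/t7.png

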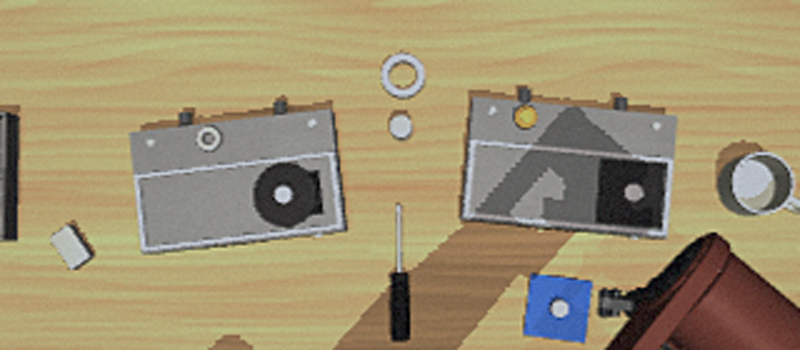

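View pics/t7b.png

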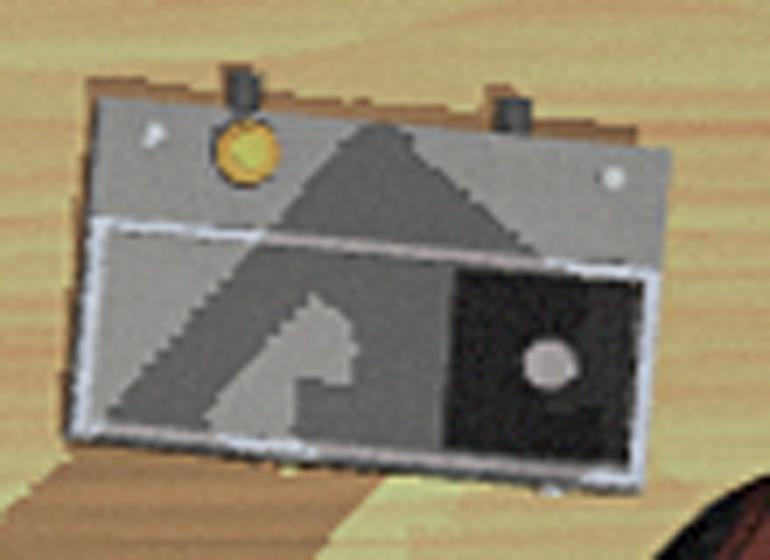

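View pics/s7.png

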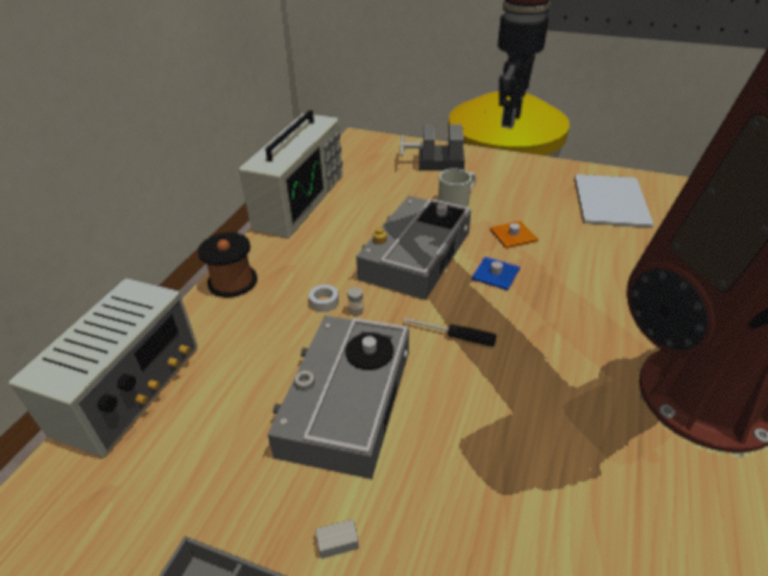

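The top picture shows the square cover home: knob at crop px (550,363), the plate almost at the stop. The brass weight, round cover, jar, ring, screwdriver and mug are where they were, and the arm is clear.

```bash
python3 -c "
from station import *
sign_off()"
```

```text
the job is handed in; nothing more can be done
```

I reset the interlock box with the square cover and handed the job in. It took about 26 s of the 64 s allowed.

- **Opening:** I straddled the knob with half-open fingers and pushed, without gripping or lifting. The cover moved from about y = -69 to +27 mm, and the wrist picture showed the well fully open.
- **Key:** I pressed it with the shut fingertips. The force rose from 1 to 3.4 N along the spring, then hit a hard stop at z ≈ 29 mm, which matches the full 5 mm of travel. I held it there for about 2 s at 12–13 N. The key's travel itself isn't reported, so "fully down" rests on the force and height readings.
- **Closing:** I slid the cover back the same way. The wrist camera then put the knob at y = -75.2 mm, which is home.
- **Last checks:** In the top and side pictures the cover is home and the other box and bystanders look unmoved by eye. The arm is clear of everything.
- **Detector misses:** On the last top picture the network found no brass weight and mistook the box for the screw jar. Both objects are plainly in place in the picture.

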